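Line up the plate stack of a sloping stand with a tapered pin and lock it

TASK

The two sliding plates on the sloping stand have slipped out of line with the hole beneath them. Take the tapered pin (the one with the square grip) out of the foam block and drive it nose first, square to the slope, through the hole in both plates into the stand until its shoulder sits down on the upper plate, so that it pulls the plates into line. Then leave the pin in, push the black locking plunger beside it fully down, let go, and leave the other pin and the things round about where they are.

Things in the scene. Friction and masses are not known exactly. Their poses are not given: they have to be found in the camera images.
- taper_pin: Loose steel pin, 113 mm, 0.2 kg, upright nose down in either foam pocket. Origin: centre of its shoulder's underside (resting on the foam); z from nose to grip. Shoulder diameter 34, z 0 to 5 mm; dark square grip 20 x 20, faces square to x and y, z 5 to 47. Below: shaft diameter 24 to z = -26, then a cone to a flat 7 mm nose at z = -66.
- plain_pin: Straight steel pin in the other pocket, not needed: same shoulder, shaft of diameter 24, 66 mm long, no taper; its head is a dark round mushroom of diameter 46 mm, top 33 mm above the shoulder's underside. Origin: centre of the shoulder's underside, z up. Leave it in the foam.
- foam: Grey foam block, 90 (x) x 190 (y) x 75 (z) mm, fixed to the worktop. Origin: centre of its underside, z up. Two round pockets of diameter 28 mm right through it, at y = -45 and +45 mm on its middle line.
- stand: Metal stand fixed on the worktop, foot 140 (x) x 250 (y) x 10 mm, four legs, carrying the sloping deck. Origin: centre of the foot's underside, z up, x to the high side. On the deck two dark guide rails beside the plates, 8 mm wide, lie at deck x = +-43 mm, y = -75 to 75, tops at deck z = 2 mm.
- deck: Stand's deck, 115 x 250 x 14 mm, sloping 30 degrees, facing up and to the low side (robot). Origin: on the axis of its through hole (diameter 25.5 mm), level with the upper plate's top. z: hole axis, out of the slope; x up the slope, y across. Upper plate z 0 to -8, lower plate -8.5 to -16.5, deck -17 to -31 mm, open below. Plunger at y = +105 mm.
- upper_plate (a joint): Sideways shift (m) of the upper plate (76 mm along x, 104 mm along y, 8 mm thick, hole of diameter 25.5 mm in the middle) along the deck's y; 0 = its hole is in line with the deck's hole. Starts 4 to 7 mm off. Held only by friction of about 2.5 N.
- upper_plate_hole (a point): Centre of the upper plate's hole at its top face.
- lower_plate (a joint): The same for the lower plate (76 x 126 x 8 mm, the same hole), which starts 4 to 7 mm off to the other side. Friction about 2.5 N.
- lower_plate_hole (a point): Centre of the lower plate's hole at its top face.
- plunger (a joint): Travel (m) of the locking plunger, black round head of diameter 30 mm and 12 mm thick on a metal collar: 0 = up, 0.015 = fully down against its stop. It moves along the deck's -z with about 4 N of friction and stays where it is left.
- plunger_top (a point): Centre of the top face of the plunger's head; with the plunger up it is at x = 0, y = 105, z = 16 mm of the deck's frame, and at z = 1 mm when down.
- timer: Small white bench timer, 73 x 65 x 19 mm, loose, a bystander. Origin: centre of its underside.
- weight_0: Small brass-coloured weight, 19 x 19 x 22 mm, loose, a bystander. Origin: centre of its underside.
Things that resemble listed ones, but are neither listed nor needed, are in the scene too. Leave any orange look-alike of the taper_pin alone.

How it is judged:
By the outcome, as a careful person would: the job done as asked, in the order asked, and still so for the second after the job is handed in, with the robot touching nothing.
It also fails if it takes over 45 s, if anything falls off the work surface, if the arm or the gripper's body presses on something with over 40 N, if the wrist force passes 120 N, or if a joint passes its speed limit or range.

ROBOT

A 6-joint arm with a two-finger parallel gripper is mounted at the origin on a cart in front of the work surface, level with it; the furniture and walls round the work are solid. World frame = base frame: x ahead of the robot, y to its left, z up, the work surface at z = 0. Lengths are in mm, angles in rad, forces in N, time in s.
With the tool pointing down it reaches from about 275 to 725 mm from the base axis. Payload 15.9 kg.
Tool frame: the origin (TCP) lies at the very end of the fingers, on their centre line; the grasp point (between the pads) lies 19 mm behind it; z points along the fingers, y is the line along which they close (so a half turn about z gives the same grasp; the last joint's range is limited). The gripper opens to 85 mm and grips with 20 to 120 N. Pads are 22 mm wide; open, the fingers measure 114 mm over their backs; the gripper's body (76 mm by 85 mm) begins 54 mm behind the grasp point. The pads swing forward as they close: fully open they stand 13 mm farther back than shut.
Start: joints at [-1.198, 0.213, -0.034, 1.323, 0, 1.571], TCP at [182.105, -465.643, 231.306] pointing down, gripper open.
Joint ranges: [-2.98, 2.98], [-0.74, 1.72], [-1.14, 1.35], [-2.1, 2.04], [-1.57, 1.44], [-3.14, 3.14]. Speed limits (rad/s): [1.89, 1.89, 2.39, 2.57, 3.14, 3.14].

INTERFACE

Orientations are given as a unit quaternion [w, x, y, z].
In Python, from workcell import state, camera, close_job gives the robot as it stands.
- The arm moves only by the tool send_rows, never from a script. Its argument "targets" is one flat list of numbers, 5 for each row, row after row: the opening, from 0 (shut) to 1 (fully open), then the shift along the tool's x, y, z in m, then the turn about the tool's z in degrees. In form: [gripper, tx, ty, tz, roll, gripper, tx, ty, tz, roll, ...]. A call has exactly 8 rows; each row is the pose to reach, as a shift and turn from the pose commanded when the call began, along the tool's axes at that moment; what a row does not reach only later rows make up. A row lasts 1/10 s, in which the tool goes at most 50 mm and 8.59 degrees, less where a joint would pass 70% of its speed; a pose out of reach is approached as far as the arm can. A call with a gripper value outside its range is refused whole. The fingers move at their own pace and stop on an object; the grip force is fixed at half the most. Time passes only in rows, so rows that repeat a pose let the fingers close, or fill a call up. It gives the time, the measured TCP pose, the force, the opening and the grip force at its end, in the units of the state.
- state(): the state, without advancing time (a new reading comes with each control period).
- camera(name): name is "scene" or "side" or "wrist"; returns a dict with "image" (400x640x3 uint8, red, green, blue), "depth" (400x640 float32, mm along the optical axis (not along the pixel's ray), 0 where there is no reading), "fx", "fy", "cx", "cy" (pixels), "origin" and "orientation" of the camera in the world. Camera axes: x right, y up, looking along -z (the intrinsics and any distortion apply to the point x, -y, -z); pixel columns grow to the right and rows downward; lengths in mm; the calibration is good to about 2 mm. The wrist camera is an equidistant fisheye: a pixel r from the principal point sees the ray r / f radians off the axis. A picture is of the moment at which its call begins.
- close_job(): hands the job in; it is judged then, once.
The state is a dict: "t": time; "joints": joint angles; "qvel": joint speeds; "tau": joint torques, N m; "position": TCP position; "ee_rot": TCP orientation; "contact_force": force on the tool from outside, world axes, zero at the start; "torque": the same for the moment, N m; "finger_gap": finger opening in mm; "finger_force": force on a finger pad.
Only numpy, scipy, OpenCV 4.12 (cv2) and the standard library are available. Lean on these libraries where they do the work, as an engineer would, in place of code of your own. Each camera call takes 0.05 s, during which the arm holds its last target. There are 200 camera calls.

## Working session

There is one attempt and no reset: what is moved stays moved. The work goes in short steps, Python scripts to look and compute and a tool call to move; the robot and the scene stay as the last step left them, time stands still between calls to the robot, and variables do not carry over. Pictures are saved under pics/ and viewed, at most 10 in all, crops included, and the job is handed in when it is done.

Besides the shell and the picture viewer there is one more tool, called after ">>>" by a JSON object that holds its "name" and its "arguments". send_rows: Moves the arm, as the interface text tells. Its arguments: {"type":"object","properties":{"targets":{"type":"array"}},"required":["targets"]}

```bash
ls; mkdir -p pics
cat > h.py <<'E'
import numpy as np, cv2
from workcell import state, camera, close_job
from scipy.spatial.transform import Rotation as R
def rot(q): return R.from_quat([q[1],q[2],q[3],q[0]]).as_matrix()
def save(n,im): cv2.imwrite(f'pics/{n}.png',im[:,:,::-1])
def cloud(c):
    v,u=np.mgrid[:400,:640]; d=c['depth']
    x=(u-c['cx'])/c['fx']; y=(v-c['cy'])/c['fy']
    P=np.stack([x*d,-y*d,-d],-1)
    return P@rot(c['orientation']).T+np.array(c['origin'])
E
python3 - <<'E'
from h import *
s=state(); print(s)
for n in ('scene','side'):
    c=camera(n); np.savez(f'{n}.npz',**c); save(n,c['image']); print(n,{k:v for k,v in c.items() if k not in('image','depth')})
E
```

```text
pics
{'t': 0.0, 'joints': array([-1.19799330e+00,  2.13344838e-01, -3.50436822e-02,  1.32348376e+00,
       -9.32634415e-06,  1.57081224e+00]), 'qvel': array([ 1.27695107e-03, -5.21133929e-04, -2.49742427e-04, -6.15589491e-04,
        4.12322084e-05, -8.21477722e-04]), 'tau': array([-2.14585212e-03, -6.86165500e+01,  4.87116623e+01,  1.76871498e-02,
       -1.70958697e-04, -4.88060749e-06]), 'position': array([ 181.99202185, -465.35205812,  230.82792697]), 'ee_rot': array([-5.27792816e-04,  9.82678813e-01,  1.85316110e-01, -1.04286607e-04]), 'contact_force': array([-0.22878159,  0.09574667, -0.54191642]), 'torque': array([-0.06371879,  0.03902787, -0.02235157]), 'finger_force': 0.0, 'finger_gap': 85.39559788278439}
scene {'fx': 416.60264208991225, 'fy': 416.60264208991225, 'cx': 320.62897130220006, 'cy': 197.13623938177543, 'origin': array([-119.49431529,  436.1588771 , 1012.37987062]), 'orientation': array([-0.44753584, -0.14410719,  0.28595455,  0.83496993])}
side {'fx': 389.5163821572854, 'fy': 389.5163821572854, 'cx': 319.465798338831, 'cy': 200.57686878761942, 'origin': array([ 309.09432733, -861.38424866,  774.94982706]), 'orientation': array([ 0.88656316,  0.45411252, -0.03989093, -0.07871652])}
```

View pics/scene.png

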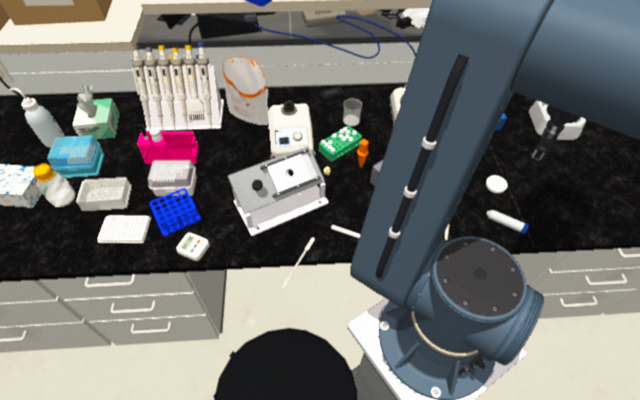

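View pics/side.png

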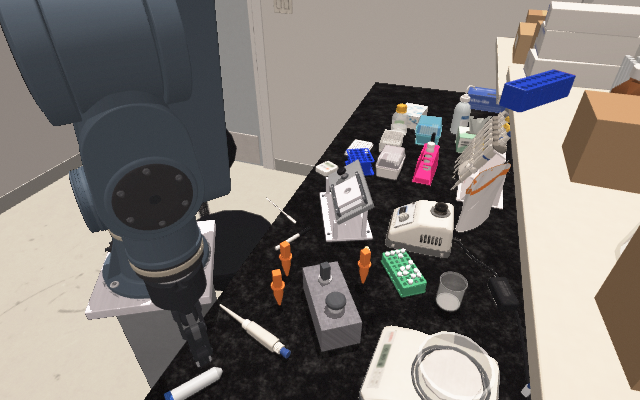

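The scene view shows the stand at about (278,190) with the plunger at (258,185). The side view shows the foam at about (330,305), with the square grip at (325,272), the mushroom pin at (337,300), and the orange look-alikes around it. Next I'll measure these from depth.

Run:
```python
from h import *
S=dict(np.load('side.npz')); C=dict(np.load('scene.npz'))
Ps=cloud(S); Pc=cloud(C)
for (u,v) in [(325,265),(337,298),(330,320),(318,290),(350,330)]: print('side',u,v,Ps[v,u].round(1))
for (u,v) in [(258,185),(294,173),(280,160),(240,200),(250,228),(288,140)]: print('scene',u,v,Pc[v,u].round(1))
# foam top: points z 70..80 in side crop
r=np.zeros((400,640),bool); r[255:355,295:370]=1
m=r&(abs(Ps[...,2]-75)<4)
box=cv2.minAreaRect(Ps[m][:,:2].astype(np.float32)); print('foam top',m.sum(),box, Ps[m][:,2].mean())
for nm,lo,hi in (('grip',100,130),('mush',100,130)):
    m2=r&(Ps[...,2]>lo)&(Ps[...,2]<hi)
n,l,st,ce=cv2.connectedComponentsWithStats((r&(Ps[...,2]>84)&(Ps[...,2]<135)).astype(np.uint8))
for i in range(1,n):
    if st[i,4]>15: q=Ps[l==i]; print(ce[i],st[i],q.min(0).round(1),q.max(0).round(1),np.median(q,0).round(1))
# deck normals
for nm,P,box in (('scene',Pc,(228,155,330,225)),('side',Ps,(325,165,375,220))):
    x0,y0,x1,y1=box; Q=P[y0:y1,x0:x1].reshape(-1,3); Q=Q[(Q[:,2]>60)]
    best=None; rng=np.random.default_rng(0)
    for _ in range(500):
        a,b,c=Q[rng.choice(len(Q),3,False)]; k=np.cross(b-a,c-a); L=np.linalg.norm(k)
        if L<1: continue
        k/=L; k*=np.sign(k[2]); 
        if not .8<k[2]<.93: continue
        i=abs((Q-a)@k)<1.5
        if best is None or i.sum()>best.sum(): best=i
    q=Q[best]; c0=q.mean(0); k=np.linalg.svd(q-c0,full_matrices=False)[2][2]; k*=np.sign(k[2])
    print(nm,len(Q),len(q),c0.round(1),k.round(3),np.degrees(np.arccos(k[2])).round(1),'yaw',np.degrees(np.arctan2(-k[1],-k[0])).round(1))
a=cv2.resize(C['image'][145:240,220:340],None,fx=6,fy=6,interpolation=cv2.INTER_CUBIC)
save('stand',a[:, :720])
b=cv2.resize(S['image'][160:250,310:400],None,fx=6,fy=6,interpolation=cv2.INTER_CUBIC); save('stand_s',b)
```

```text
side 325 265 [ 435.2 -225.9  123.7]
side 337 298 [ 444.8 -315.   110.1]
side 330 320 [ 423.9 -344.    77.3]
side 318 290 [ 413.1 -256.6   76.7]
side 350 330 [ 464.7 -361.7   56.6]
scene 258 185 [555.4 170.1 135.3]
scene 294 173 [553.   58.3 116.1]
scene 280 160 [594.2  77.7 144.2]
scene 240 200 [566.  224.8  96. ]
scene 250 228 [524.  227.7  12.1]
scene 288 140 [705.9 -12.6  80.6]
foam top 2068 ((476.640625, -265.3504943847656), (166.67124938964844, 193.9369659423828), 4.000050067901611) 75.59641418491229
[364.68181818 258.        ] [360 255  10   8  66] [ 532.7 -197.6   85. ] [ 553.7 -179.6  110.6] [ 540.7 -193.8   96.7]
[324.90643275 270.18128655] [320 261  11  19 171] [ 424.1 -236.    85.1] [ 446.7 -212.3  125.4] [ 434.1 -230.4  112. ]
[335.37171053 300.44407895] [325 292  21  18 304] [ 420.  -336.1   96.6] [ 463.9 -293.7  111.8] [ 440.5 -318.7  107.8]
scene 3484 912 [571.7 154.8 103.9] [-0.495  0.048  0.867] 29.8 yaw -5.5
side 1892 502 [573.3  99.8 108.7] [-0.5    0.047  0.865] 30.2 yaw -5.4
```

View pics/stand.png

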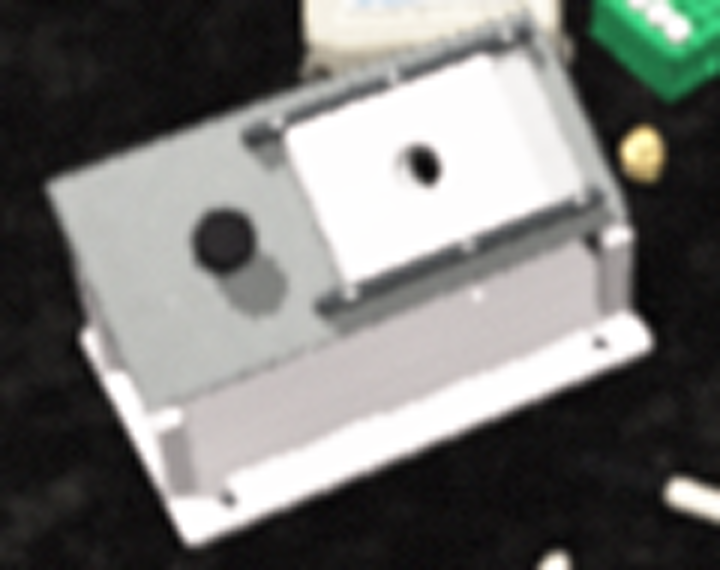

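The crop shows the hole at scene px (289.7,172.5) and the plunger at (257.3,185). The deck normal fits a 30° slope with yaw of about -5.4°. The pin grip is near (434,-229), with its top at about 123. I'll move above it for a closer look.

>>> {"name": "send_rows", "arguments": {"targets": [1,0.046,-0.018,0,0,1,0.092,-0.036,0,0,1,0.138,-0.055,0,0,1,0.184,-0.073,0,0,1,0.23,-0.091,0,0,1,0.276,-0.109,0,0,1,0.32,-0.127,0,0,1,0.32,-0.127,0,0]}}

```text
t: 0.9
position: [436.8, -227.1, 230.8]
ee_rot: [-0.001, 0.982, 0.188, 0.0]
contact_force: [-0.9, 0.1, 0.1]
finger_gap: 85.4
finger_force: 0.0
```

```bash
cat >> h.py <<'E'
def ray(c,u,v):
    "world direction of wrist (fisheye) pixel"
    x,y=u-c['cx'],v-c['cy']; r=np.hypot(x,y)+1e-9; th=r/c['fx']
    return rot(c['orientation'])@np.array([np.sin(th)*x/r,-np.sin(th)*y/r,-np.cos(th)])
def onz(c,u,v,z):
    d=ray(c,u,v); o=np.array(c['origin']); return o+d*(z-o[2])/d[2]
def tool(s): return rot(s['ee_rot'])
E
python3 - <<'E'
from h import *
s=state(); print(s['t'],s['position'],s['joints'].round(3)); print(tool(s).round(3))
c=camera('wrist'); np.savez('w1.npz',**c); save('w1',c['image']); print({k:v for k,v in c.items() if k not in('image','depth')})
E
```

```text
0.9 [ 436.8083152  -227.07316648  230.75299701] [-4.800e-01  1.980e-01 -5.500e-02  1.319e+00  1.000e-03  2.283e+00]
[[ 0.929  0.369 -0.   ]
 [ 0.369 -0.929  0.001]
 [ 0.    -0.001 -1.   ]]
{'fx': 309.70691628693146, 'fy': 309.70691628693146, 'cx': 318.8731833387492, 'cy': 196.81107279526893, 'origin': array([ 498.02931527, -204.09031457,  372.6600587 ]), 'orientation': array([ 0.82047929, -0.10885148,  0.07474065, -0.55621842])}
```

View pics/w1.png

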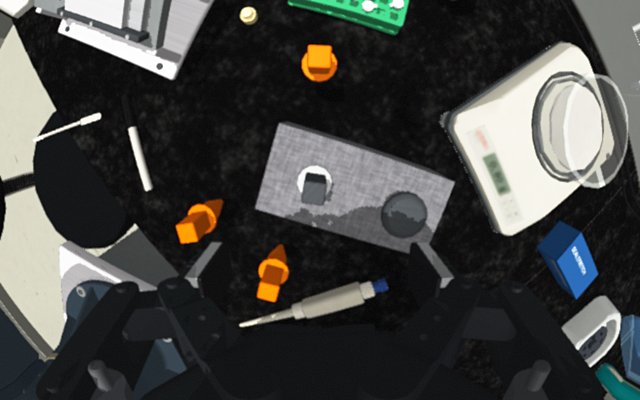

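The wrist view shows the square grip at about (316,186) on its bright shoulder ring, the mushroom at (404,213), and the foam outline. I'll measure the pin's position and yaw from it.

Run:
```python
from h import *
c=dict(np.load('w1.npz')); im=c['image']
crop=im[155:215,285:350]
save('w1c',cv2.resize(crop,None,fx=8,fy=8,interpolation=cv2.INTER_CUBIC))
d=c['depth']; print(d[182,317],d[185,303],d[170,345])
g=im.max(2); 
m=(g[160:210,290:345]>215).astype(np.uint8)
n,l,st,ce=cv2.connectedComponentsWithStats(m); i=1+np.argmax(st[1:,4]); print(st[i],ce[i]+[290,160])
cn=cv2.findContours((l==i).astype(np.uint8),cv2.RETR_EXTERNAL,cv2.CHAIN_APPROX_NONE)[0][0][:,0]+[290,160]
W=np.array([onz(c,u,v,80)[:2] for u,v in cv2.convexHull(cn)[:,0]]).astype(np.float32)
print('shoulder',cv2.minEnclosingCircle(W),cv2.fitEllipse(W) if len(W)>4 else 0)
# foam top corners
hs=cv2.cvtColor(im,cv2.COLOR_RGB2GRAY)
for p in [(281,122),(455,183),(432,252),(256,209)]: print('foam corner',p,onz(c,*p,75)[:2].round(1))
```

```text
259.3738 301.16046 303.16638
[  7   6  34  26 264] [310.93181818 174.51136364]
shoulder ((436.4070129394531, -222.62074279785156), 16.271102905273438) ((436.7513427734375, -222.44085693359375), (29.942882537841797, 32.38285827636719), 48.91666030883789)
foam corner (281, 122) [ 478.3 -172.4]
foam corner (455, 183) [ 489.9 -360.9]
foam corner (432, 252) [ 410.4 -373.7]
foam corner (256, 209) [ 387.1 -178.6]
```

View pics/w1c.png

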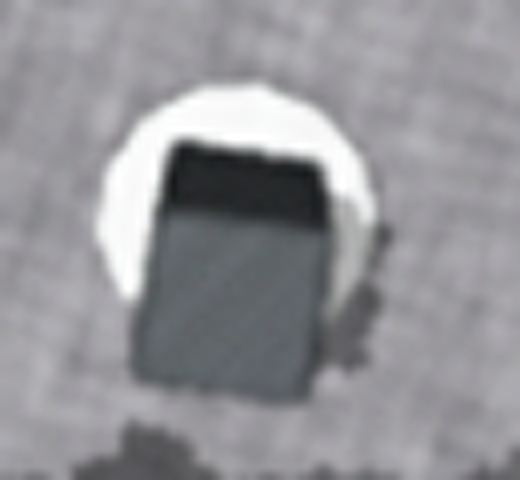

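The crop shows the grip's top face corners at px (305,181.5), (326.3,183.5), (323.1,205) and (301.6,202.8).

Run:
```python
from h import *
c=dict(np.load('w1.npz')); s=state()
W=np.array([onz(c,u,v,122)[:2] for u,v in [(305,181.5),(326.25,183.5),(323.1,205),(301.6,202.75)]])
print(W.round(1),W.mean(0)); e=np.diff(np.vstack([W,W[:1]]),axis=0); print(np.linalg.norm(e,axis=1),np.degrees(np.arctan2(e[:,1],e[:,0])))
T=tool(s); print('tool x yaw',np.degrees(np.arctan2(T[1,0],T[0,0])))
p=np.array([*W.mean(0),88.])-s['position']; print('tool delta',T.T@p)
# deck from scene: rays on planes
C=dict(np.load('scene.npz')); n=np.array([-.498,.0475,.866]); n/=np.linalg.norm(n)
def sc(u,v,off):
    d=rot(C['orientation'])@np.array([(u-C['cx'])/C['fx'],-(v-C['cy'])/C['fy'],-1]); o=np.array(C['origin']); return o+d*((off-n@o)/(n@d))
print('plunger',sc(257.3,185,-154.).round(1),'hole',sc(289.7,172.5,-170).round(1))
```

```text
[[ 442.7 -213.3]
 [ 447.6 -230.3]
 [ 429.4 -234.9]
 [ 424.5 -217.3]] [ 436.04894569 -223.95089168]
[17.69882956 18.7845025  18.25657098 18.59979523] [ -73.78897455 -166.07689201  105.53417039   12.18351404]
tool x yaw 21.607510379693025
tool delta [  2.62647157  -4.10360127 142.80007884]
plunger [557.8 171.1 133.5] hole [557.8  69.3 120.6]
```

>>> {"name": "send_rows", "arguments": {"targets": [0.7,0.001,-0.0037,0,7,0.7,0.001,-0.0037,0.045,7,0.7,0.001,-0.0037,0.09,7,0.7,0.001,-0.0037,0.125,7,0.7,0.001,-0.0037,0.143,7,0.7,0.001,-0.0037,0.143,7,0,0.001,-0.0037,0.143,7,0,0.001,-0.0037,0.143,7]}}

```text
t: 1.75
position: [434.0, -227.8, 89.7]
ee_rot: [0.001, 0.992, 0.125, 0.001]
contact_force: [1.0, 0.6, 1.0]
finger_gap: 31.4
finger_force: 0.0
```

>>> {"name": "send_rows", "arguments": {"targets": [0,0,0,0,0,0,0,0,0,0,0,0,0,0,0,0,0,0,0,0,0,0,0,0,0,0,0,0,0,0,0,0,0,0,0,0,0,0,0,0]}}

```text
t: 2.55
position: [433.7, -226.3, 89.5]
ee_rot: [-0.001, 0.992, 0.125, 0.001]
contact_force: [-3.1, 9.2, 10.5]
finger_gap: 19.4
finger_force: 58.3
```

>>> {"name": "send_rows", "arguments": {"targets": [0,0,0,-0.018,0,0,0,0,-0.036,0,0,0,0,-0.054,0,0,0,0,-0.054,0,0,-0.008,0,-0.054,0,0,-0.016,0,-0.054,0,0,-0.024,0,-0.052,0,0,-0.024,0,-0.052,0]}}

```text
t: 3.35
position: [409.4, -232.7, 139.8]
ee_rot: [-0.001, 0.992, 0.125, 0.0]
contact_force: [3.6, 4.0, 0.8]
finger_gap: 18.9
finger_force: 59.9
```

>>> {"name": "send_rows", "arguments": {"targets": [0,-0.006,0,0.0005,0,0,-0.012,0,0.001,0,0,-0.018,0,0.002,0,0,-0.024,0,0.0035,0,0,-0.03,0,0.005,0,0,-0.033,0,0.006,0,0,-0.033,0,0.006,0,0,-0.033,0,0.006,0]}}

```text
t: 4.15
position: [378.0, -240.9, 134.0]
ee_rot: [-0.0, 0.992, 0.125, -0.0]
contact_force: [3.4, 3.4, -1.1]
finger_gap: 19.0
finger_force: 61.2
```

Run:
```python
from h import *
c=camera('side'); np.savez('s2.npz',**c); im=c['image']
w=camera('wrist')['image']
a=cv2.resize(im[190:340,240:400],None,fx=3.5,fy=3.5,interpolation=cv2.INTER_CUBIC)
b=cv2.resize(w[120:330,200:440],None,fx=1,fy=1)
o=np.zeros((525,800,3),np.uint8); o[:525,:560]=a; o[:210,560:800]=b; save('tilt',o)
```

```text
(no output)
```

View pics/tilt.png

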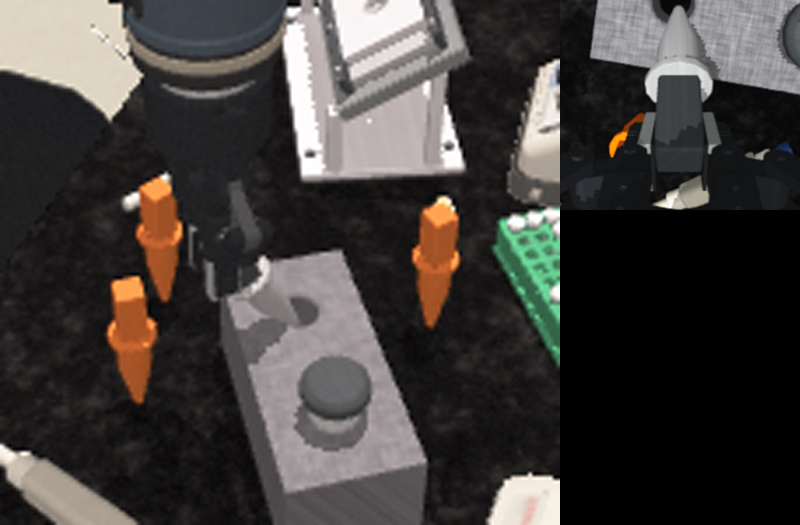

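The pin is now tilted about 30° in the grip, with its nose still in the pocket mouth at crop (300,310). I'll draw it out along its axis and carry it to the stand, rolling the gripper into line with the deck on the way.

>>> {"name": "send_rows", "arguments": {"targets": [0,-0.012,0,-0.022,0,0,-0.02,0,-0.06,0,0,-0.02,0,-0.096,0,0,0.004,-0.041,-0.096,4,0,0.029,-0.083,-0.096,8,0,0.053,-0.124,-0.096,12,0,0.077,-0.165,-0.096,16,0,0.101,-0.206,-0.096,19.8]}}

```text
t: 5.05
position: [423.6, -27.8, 230.0]
ee_rot: [-0.005, 0.999, -0.037, -0.0]
contact_force: [1.1, -3.8, -2.7]
finger_gap: 19.3
finger_force: 61.0
```

>>> {"name": "send_rows", "arguments": {"targets": [0,0.009,-0.045,0,0,0,0.018,-0.094,0,0,0,0.018,-0.094,0,0,0,0.018,-0.094,0,0,0,0.018,-0.094,0,0,0,0.018,-0.094,0,0,0,0.018,-0.094,0,0,0,0.018,-0.094,0,0]}}

```text
t: 5.85
position: [448.2, 9.1, 231.5]
ee_rot: [-0.027, 1.0, -0.008, -0.0]
contact_force: [-0.7, 0.4, -2.3]
finger_gap: 19.8
finger_force: 61.0
```

Run:
```python
from h import *
s=state(); print(s['t'],s['position'],s['contact_force']); T=tool(s); print(T.round(3))
c=camera('wrist'); np.savez('w3.npz',**c); save('w3',cv2.resize(c['image'][30:370,60:580],None,fx=1.5,fy=1.5,interpolation=cv2.INTER_CUBIC)); print(c['origin'])
c=camera('side'); np.savez('s3.npz',**c)
```

```text
5.85 [448.18227646   9.09990568 231.48432956] [-0.65663094  0.39584134 -2.29781027]
[[ 1.    -0.016 -0.   ]
 [-0.016 -0.998  0.053]
 [-0.001 -0.053 -0.999]]
[514.13487203  -0.87240999 373.06533562]
```

View pics/w3.png

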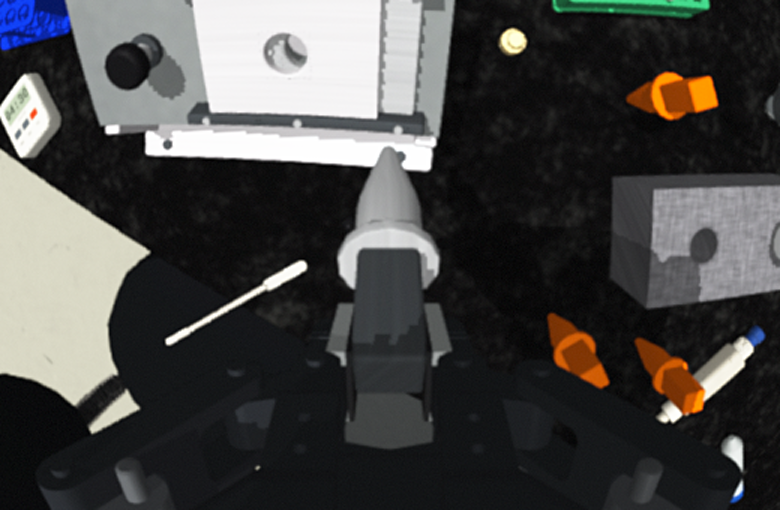

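The wrist view shows the nose at full px (319,130), the plate hole at (251,65) and the plunger head at about (144,74). The arm stopped short at y=9 because the last joint reached its limit, so the stand has to be worked with the tool turned half round. That means the pin must lean the other way in the grip. I'll measure what this picture gives first.

Run:
```python
from h import *
s=state(); T=tool(s); p=s['position']; print(s['joints'].round(3))
c=dict(np.load('w3.npz')); o=np.array(c['origin'])
def onp(n,off,u,v):
    d=ray(c,u,v); return o+d*((off-n@o)/(n@d))
f=lambda u,v:(60+u/1.5,30+v/1.5)
ty=T[:,1]; G=p-19*T[:,2]
N=onp(ty,ty@p,*f(389,151)); r=T.T@(N-G); print('nose rel grasp(tool)',r.round(1),'len',np.linalg.norm(r),'ang',np.degrees(np.arctan2(r[0],r[2])))
n=np.array([-.498,.0475,.866]); n/=np.linalg.norm(n)
print('hole',onp(n,-170,*f(286.5,53)).round(1),'plunger',onp(n,-154,*f(127,66)).round(1))
im=c['image']; 
save('hole3',cv2.resize(im[45:90,225:280],None,fx=8,fy=8,interpolation=cv2.INTER_CUBIC))
```

```text
[-0.017  0.107 -0.161  1.304  0.053  3.141]
nose rel grasp(tool) [  146.8    -0.  -1679. ] len 1685.3989661014828 ang 175.0031839773892
hole [557.6  68.1 120.6] plunger [560.3 163.3 135.4]
```

>>> {"name": "send_rows", "arguments": {"targets": [0,0,0.03,-0.02,-8.5,0,0,0.07,-0.04,-17,0,0,0.11,-0.04,-25,0,0,0.15,-0.04,-33,0,0,0.19,-0.04,-41,0,0,0.23,-0.04,-49,0,0,0.27,-0.04,-57,0,0,0.29,-0.04,-65]}}

```text
t: 6.75
position: [443.3, -285.3, 255.4]
ee_rot: [-0.023, 0.846, 0.532, 0.014]
contact_force: [-0.4, 0.7, -3.0]
finger_gap: 19.1
finger_force: 61.1
```

Run:
```python
from h import *
s=state(); T=tool(s); p=s['position']; print(p,s['joints'].round(3),s['qvel'].round(2)); print(T.round(3))
c=dict(np.load('w3.npz')); o=np.array(c['origin']); A=rot(c['orientation'])
# pin upper surface pts in the tool frame at w3 (T3,p3)
p3=np.array([448.18,9.10,231.48]); T3=np.array([[1,-.016,0],[-.016,-.998,.053],[-.001,-.053,-.999]])
for v in (131,136,142,150,160,170,176,185,195,205,215,240):
    d=ray(c,319.3,v); dep=c['depth'][v,319]; 
    if dep>0:
        P=o+d*dep/(-(A.T@d)[2]); print(v,dep.round(1),(T3.T@(P-p3)).round(1))
```

```text
[ 443.25920665 -285.25430819  255.36153489] [-0.598  0.297  0.135  1.439  0.043  1.42 ] [-0.29  0.22  0.27  0.07  0.   -1.69]
[[ 0.433  0.901 -0.001]
 [ 0.9   -0.432  0.053]
 [ 0.047 -0.024 -0.999]]
131 193.0 [55.4  1.6 55.3]
136 186.4 [52.8  1.5 47.7]
142 178.4 [49.9  1.5 38.6]
150 168.8 [46.4  1.5 27.8]
160 162.6 [42.   1.5 20.1]
170 157.0 [37.9  1.5 13.1]
176 152.9 [35.7  1.5  8.3]
185 143.0 [33.7  1.5 -2.5]
195 146.2 [28.4  1.5 -0.7]
205 139.8 [25.7  1.5 -8. ]
215 136.6 [ 22.3   1.5 -12.3]
240 126.4 [ 15.6   1.5 -24.6]
```

>>> {"name": "send_rows", "arguments": {"targets": [0,-0.002,-0.015,0.02,0,0,-0.0036,-0.03,0.06,0,0,-0.0036,-0.03,0.091,0,0,-0.0036,-0.03,0.091,0,0,-0.0036,-0.03,0.091,0,0,-0.0036,-0.03,0.091,0,0,-0.0036,-0.03,0.091,0,0,-0.0036,-0.03,0.091,0]}}

```text
t: 7.55
position: [415.9, -268.0, 166.5]
ee_rot: [-0.022, 0.847, 0.531, 0.014]
contact_force: [-0.1, -0.2, -2.7]
finger_gap: 19.0
finger_force: 61.0
```

```bash
cat >> h.py <<'E'
def pin(c,s):
    "pin tilt seen by wrist depth: upper silhouette points on tool plane y~0, in tool frame"
    T=tool(s); A=rot(c['orientation']); o=np.array(c['origin']); out=[]
    v,u=np.mgrid[60:260,300:340]; x=u-c['cx']; y=v-c['cy']; r=np.hypot(x,y)+1e-9; th=r/c['fx']
    D=np.stack([np.sin(th)*x/r,-np.sin(th)*y/r,-np.cos(th)],-1); dep=c['depth'][60:260,300:340]
    P=((D*(dep/np.cos(th))[...,None])@A.T+o-s['position'])@T
    return P,dep
E
python3 - <<'E'
from h import *
s=state(); T=tool(s); p=s['position']; print(s['t'],p,s['contact_force']); print(T.round(3))
tgt=np.array([436.2,-223.4,0])+3*T[:,0]; tgt[2]=63
c=camera('wrist'); np.savez('w4.npz',**c); P,dep=pin(c,s)
for v in range(115-60,200,6):
    q=P[v,17:23]; i=dep[v,17:23]>0
    if i.any(): print(v+60,np.median(q[i],0).round(1),end=' | ')
noset=np.array([52.4,0,57]); print('\nnose',p+T@noset,'delta tool',T.T@(tgt-p-T@noset))
print('tool axes: world per tool', T.T@[0,0,1])
E
```

```text
7.55 [ 415.87738062 -267.95444393  166.5423834 ] [-0.0818987  -0.18867722 -2.68470085]
[[ 0.436  0.9    0.001]
 [ 0.898 -0.436  0.052]
 [ 0.047 -0.022 -0.999]]
115 [64.7  0.6 95.3] | 121 [60.1  0.6 95.5] | 127 [56.7  0.6 65. ] | 133 [53.3  0.5 53.9] | 139 [50.3  0.2 44.1] | 145 [47.7  0.5 33.4] | 151 [45.2  0.5 25.7] | 157 [42.5  0.5 20.9] | 163 [40.   0.8 16.6] | 169 [37.7  0.5 11.9] | 175 [35.4  0.5  7.9] | 181 [34.8  0.5 -3.2] | 187 [31.8  0.5 -2.5] | 193 [28.5  0.5 -1. ] | 199 [26.3  0.5 -3.6] | 205 [24.5  0.5 -7.2] | 211 [ 22.7   0.5 -10.4] | 217 [ 20.8   0.2 -13.2] | 223 [ 19.    0.5 -16.1] | 229 [ 17.6   0.5 -19.7] | 235 [ 15.9   0.5 -22.2] | 241 [ 14.7   0.5 -25.6] | 247 [ 12.9   0.5 -27.7] | 253 [ 11.6   0.5 -30.6] | 259 [ 10.1   0.5 -32.8] | 
nose [ 438.79254461 -217.89190248  112.10528941] delta tool [-5.4157416   1.15811368 48.88983156]
tool axes: world per tool [ 0.04742005 -0.02212796 -0.99862991]
```

>>> {"name": "send_rows", "arguments": {"targets": [0,-0.0054,0.0012,0.025,0,0,-0.0054,0.0012,0.0489,0,0,-0.0054,0.0012,0.0489,0,0,0.0021,0.0012,0.0493,0,0,0.0125,0.0012,0.044,0,0,0.023,0.0012,0.0395,0,0,0.035,0.0012,0.037,0,0,0.035,0.0012,0.037,0]}}

```text
t: 8.4
position: [432.5, -234.4, 132.0]
ee_rot: [-0.022, 0.847, 0.531, 0.014]
contact_force: [-0.7, -2.6, -1.6]
finger_gap: 19.4
finger_force: 58.8
```

```bash
cat > chk.py <<'E'
from h import *
s=state(); T=tool(s); p=s['position']; print(s['t'],p,s['contact_force'].round(1),s['joints'].round(2)); print(T.round(3))
c=camera('wrist'); np.savez('wl.npz',**c); P,dep=pin(c,s)
for v in range(50,200,6):
    q=P[v,17:23]; i=dep[v,17:23]>0
    if i.any(): print(v+60,np.median(q[i],0).round(1)[[0,2]],end=' | ')
E
python3 chk.py
```

```text
8.4 [ 432.47309896 -234.42632452  131.95773739] [-0.7 -2.6 -1.6] [-0.53  0.26 -0.23  1.11  0.04  1.5 ]
[[ 0.436  0.9    0.001]
 [ 0.899 -0.435  0.051]
 [ 0.047 -0.022 -0.999]]
110 [ 69.1 136.1] | 116 [64.1 60.6] | 122 [60.2 59.8] | 128 [56.2 60.3] | 134 [52.3 59.9] | 140 [48.3 60.5] | 146 [44.5 59.7] | 152 [40.5 59.5] | 158 [36.6 59.2] | 164 [32.7 58.8] | 170 [28.7 58.7] | 176 [24.7 58.8] | 182 [22.8 48.8] | 188 [22.7 33.2] | 194 [24.7 11.9] | 200 [22.7  7.6] | 206 [19.2  8.6] | 212 [17.1  5.2] | 218 [16.3 -1.7] | 224 [15.4 -7.6] | 230 [ 14.4 -12.6] | 236 [ 13.7 -17.8] | 242 [ 13.  -22.8] | 248 [ 12.5 -27.8] | 254 [ 11.7 -31.6] |
```

>>> {"name": "send_rows", "arguments": {"targets": [0,0.0116,0,-0.0017,0,0,0.0236,0,-0.001,0,0,0.0356,0,0.0005,0,0,0.044,0,0.003,0,0,0.051,0,0.0055,0,0,0.059,0,0.0092,0,0,0.059,0,0.0092,0,0,0.059,0,0.0092,0]}}

```text
t: 9.25
position: [457.7, -181.4, 124.5]
ee_rot: [-0.022, 0.847, 0.531, 0.014]
contact_force: [0.5, -2.8, 2.0]
finger_gap: 19.0
finger_force: 60.9
```

```bash
python3 chk.py
```

```text
9.25 [ 457.69069566 -181.44705429  124.45391854] [ 0.5 -2.8  2. ] [-0.41  0.26 -0.25  1.08  0.05  1.61]
[[ 0.436  0.9    0.   ]
 [ 0.898 -0.436  0.053]
 [ 0.048 -0.023 -0.999]]
110 [ 69.  128.6] | 116 [ 63.8 128.3] | 122 [ 58.6 127. ] | 128 [ 53.4 127.4] | 134 [ 48.1 127.7] | 140 [ 42.9 127.2] | 146 [ 37.7 126.8] | 152 [ 32.4 126.4] | 158 [ 27.2 126.5] | 164 [ 21.9 126.2] | 170 [ 16.6 125.9] | 176 [ 11.2 125.8] | 182 [  5.9 125.3] | 188 [  4.8 107.3] | 194 [ 6.5 81.1] | 200 [ 7.7 60.7] | 206 [ 6.4 50.7] | 212 [ 2.4 50.5] | 218 [-1.6 50.1] | 224 [-5.8 50.1] | 230 [-10.1  50.1] | 236 [-14.2  49.7] | 242 [-18.3  49.1] | 248 [ 11.5 -25.6] | 254 [  9.7 -27.5] |
```

>>> {"name": "send_rows", "arguments": {"targets": [0,0.01,0,-0.018,0,0,0.02,0,-0.055,0,0,0.02,0,-0.0955,-8.5,0,0.06,-0.013,-0.0955,-17,0,0.1,-0.026,-0.0955,-25.5,0,0.14,-0.039,-0.0955,-34,0,0.187,-0.055,-0.0955,-42.5,0,0.187,-0.055,-0.0955,-51]}}

```text
t: 10.1
position: [489.6, 10.6, 229.6]
ee_rot: [-0.015, 0.532, 0.847, 0.023]
contact_force: [-1.6, -1.2, -2.5]
finger_gap: 19.4
finger_force: 60.1
```

>>> {"name": "send_rows", "arguments": {"targets": [0,0,0,0,-8.5,0,0,0,0,-17,0,0,0,0,-25.5,0,0,0,0,-34,0,0,0,0,-42.5,0,0,0,0,-51,0,0,0,0,-59.3,0,0,0,0,-59.3]}}

```text
t: 10.9
position: [489.3, 5.7, 229.3]
ee_rot: [-0.002, 0.048, 0.999, 0.027]
contact_force: [-0.7, 0.3, -2.2]
finger_gap: 18.8
finger_force: 60.1
```

Run:
```python
from h import *
s=state(); T=tool(s); p=s['position']; print(s['t'],p,s['contact_force'].round(1),s['joints'].round(2)); print(T.round(3))
c=camera('wrist'); np.savez('w5.npz',**c); d=camera('side'); np.savez('s5.npz',**d)
a=c['image'][0:400,40:600]; b=cv2.resize(d['image'][130:250,290:390],None,fx=2.4,fy=2.4,interpolation=cv2.INTER_CUBIC)
o=np.zeros((400,800,3),np.uint8); o[:,:560]=a; o[:288,560:800]=b; save('v5',o)
```

```text
10.9 [489.30895147   5.65622083 229.3306579 ] [-0.7  0.3 -2.2] [-0.02  0.19 -0.07  1.31  0.05  0.07]
[[-0.995  0.095 -0.001]
 [ 0.095  0.994  0.054]
 [ 0.006  0.053 -0.999]]
```

View pics/v5.png

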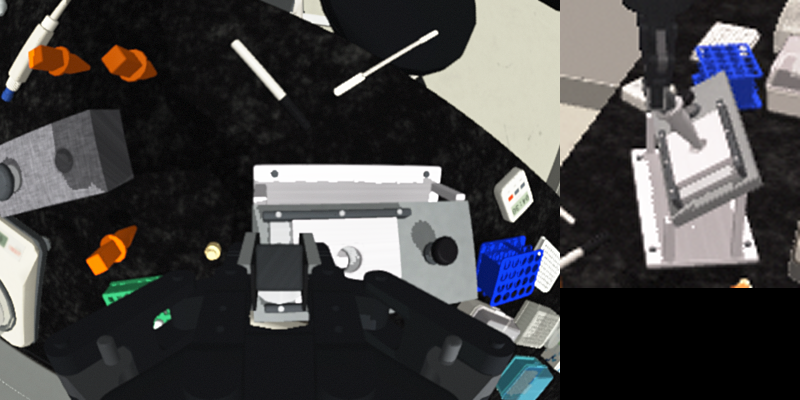

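The wrist view (crop offset +40) shows the hole at full px (388,259) and the plunger at (479,250). The side inset shows the pin with its nose pointing into the slope. I'll zoom on the hole and fit the pin axis from the side depth.

Run:
```python
from h import *
s=state(); T=tool(s); p=s['position']
c=dict(np.load('w5.npz')); d=dict(np.load('s5.npz')); w3=dict(np.load('w3.npz'))
P=cloud(d); 
Q=(P-p)@T; im=d['image']
m=(abs(Q[...,1])<16)&(Q[...,0]<20)&(Q[...,0]>-70)&(Q[...,2]>-25)&(Q[...,2]<62)&(d['depth']>0); m[:120]=0
q=Q[m]; print(m.sum()); 
for z in range(-24,62,6):
    i=abs(q[:,2]-z)<3
    if i.any(): print(z,'x',q[i][:,0].min().round(1),q[i][:,0].max().round(1),'y',q[i][:,1].min().round(1),i.sum())
n=np.array([-.498,.0475,.866]); n/=np.linalg.norm(n); o=np.array(c['origin'])
def onp(off,u,v):
    r=ray(c,u,v); return o+r*((off-n@o)/(n@r))
print('hole',onp(-170,388,259).round(1),'plunger',onp(-154,479,250).round(1))
z=lambda a,x,y,w,h,f:cv2.resize(a[y:y+h,x:x+w],None,fx=f,fy=f,interpolation=cv2.INTER_CUBIC)
A=z(c['image'],350,225,50*1,60,8); B=z(c['image'],440,210,60,60,6); D=z(w3['image'],230,40,50,60,7)
print(A.shape,B.shape,D.shape)
o2=np.zeros((600,800,3),np.uint8); o2[:480,:400]=A; o2[:360,420:780]=B; save('zoom',o2)
```

```text
193
-24 x -11.8 12.1 y -15.9 3
-18 x -15.1 11.9 y -16.0 8
-12 x -18.3 -11.8 y -10.4 7
-6 x -28.6 10.0 y -15.8 18
0 x -31.7 10.1 y -15.0 28
6 x -32.1 -7.0 y -15.9 14
12 x -34.6 -2.8 y -13.7 21
18 x -38.2 -15.9 y -14.1 15
24 x -41.2 -16.3 y -15.3 20
30 x -44.3 -21.4 y -13.8 17
36 x -47.4 -27.5 y -13.3 12
42 x -47.3 -30.2 y -10.1 9
48 x -50.5 -36.2 y -10.0 10
54 x -53.4 -42.2 y -6.5 5
60 x -53.7 -45.6 y -5.1 6
hole [557.2  68.5 120.3] plunger [556.7 158.6 133.6]
(480, 400, 3) (360, 360, 3) (420, 350, 3)
```

View pics/zoom.png

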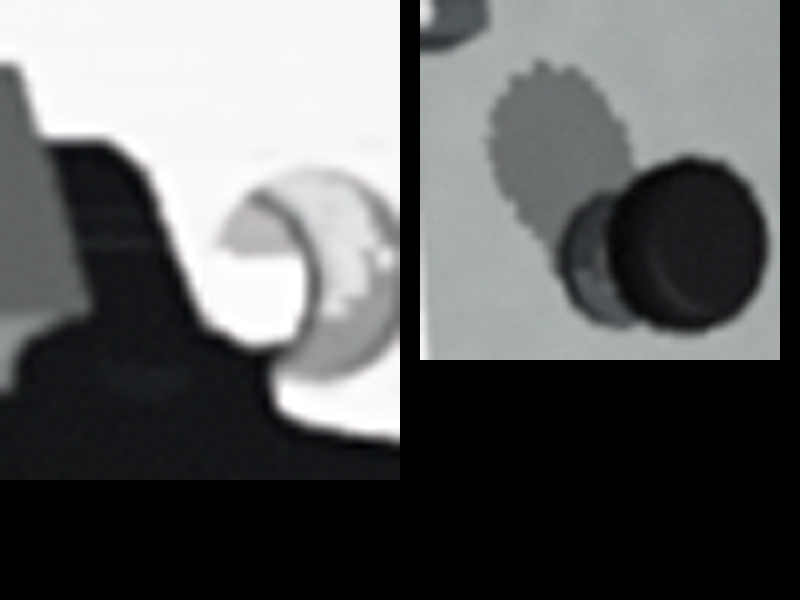

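The zoom shows the upper hole centred at px (389,259.4). The lower plate shows at its +y side, with the lower hole's +y edge at (388.5,257). The plunger head centre is at (485,250.8).

Run:
```python
from h import *
c=dict(np.load('w5.npz')); s=state(); T=tool(s); p=s['position']
n=np.array([-.498,.0475,.866]); n/=np.linalg.norm(n); o=np.array(c['origin'])
def onp(off,u,v):
    r=ray(c,u,v); return o+r*((off-n@o)/(n@r))
X=np.array([.8622,-.0822,.5]); X-=n*(n@X); X/=np.linalg.norm(X); Y=np.cross(n,X); print(X,Y,n)
U=onp(-170.3,389,259.4); Lr=onp(-178.8,388.5,257); pl=onp(-154.3,485,250.8)
L=[onp(-170.3,377.3,256),onp(-170.3,390,246.3),onp(-170.3,390,272.5)]
print('upper',U.round(1),[((q-U)@Y).round(1) for q in L],[((q-U)@X).round(1) for q in L])
print('lower centre y rel upper',(Lr-U)@Y-12.75)
D=pl-16*n-105*Y; print('plunger',pl.round(1),'deck origin',D.round(1),'upper in deck',((U-D)@X).round(1),((U-D)@Y).round(1))
```

```text
[ 0.86199779 -0.08218072  0.5002061 ] [ 9.49180269e-02  9.95485092e-01 -1.88965811e-05] [-0.49794616  0.04749486  0.86590638]
upper [557.8  69.5 120.3] [np.float64(-11.1), np.float64(1.7), np.float64(0.3)] [np.float64(-3.7), np.float64(-12.3), np.float64(12.3)]
lower centre y rel upper -10.731449273591569
plunger [558.7 165.8 134. ] deck origin [556.7  60.5 120.2] upper in deck 0.2 9.1
```

>>> {"name": "send_rows", "arguments": {"targets": [0,-0.002,0.03,0,0,0,-0.0058,0.0585,0.01,0,0,-0.0058,0.0585,0.03,0,0,-0.0058,0.0585,0.0407,0,0,-0.0058,0.0585,0.0407,0,0,-0.0058,0.0585,0.0407,0,0,-0.0058,0.0585,0.0407,0,0,-0.0058,0.0585,0.0407,0]}}

```text
t: 11.8
position: [501.3, 65.2, 192.6]
ee_rot: [-0.001, 0.049, 0.998, 0.027]
contact_force: [-0.4, 0.2, -2.7]
finger_gap: 19.0
finger_force: 60.2
```

```bash
cat > deck.py <<'E'
from h import *
n=np.array([-.498,.0475,.866]); n/=np.linalg.norm(n)
X=np.array([.862,-.0822,.5]); X-=n*(n@X); X/=np.linalg.norm(X); Y=np.cross(n,X); F=np.stack([X,Y,n],1)
H=np.array([556.8,63.4,120.2])
E
python3 - <<'E'
from deck import *
s=state(); T=tool(s); p=s['position']; print(s['t'],p,s['contact_force'].round(1)); print(T.round(3))
for nm in ('side','scene'):
    c=camera(nm); np.savez(nm+'6.npz',**c); P=cloud(c); q=(P-H)@F
    m=(abs(q[...,0])<40)&(abs(q[...,1])<22)&(q[...,2]>6)&(q[...,2]<80)&(c['depth']>0); q=q[m]; print(nm,m.sum())
    for z in range(8,84,6):
        i=abs(q[:,2]-z)<3
        if i.sum()>1: print(z,'x',q[i][:,0].min().round(1),q[i][:,0].max().round(1),'y',q[i][:,1].min().round(1),q[i][:,1].max().round(1),i.sum())
print('tcp deck',((p-H)@F).round(1))
E
```

```text
11.8 [501.34766104  65.16421414 192.60842812] [-0.4  0.2 -2.7]
[[-0.995  0.098  0.001]
 [ 0.098  0.994  0.053]
 [ 0.005  0.053 -0.999]]
side 138
8 x 3.5 4.7 y -2.8 -0.6 2
14 x -1.9 6.5 y -6.2 -1.1 6
20 x 0.6 6.7 y -9.0 -6.3 3
26 x -4.2 8.0 y -9.6 -1.8 9
32 x -3.3 9.4 y -11.6 0.5 8
38 x -8.1 10.9 y -12.7 -2.8 9
44 x -8.0 10.3 y -15.4 -4.7 10
50 x -7.9 12.1 y -14.8 -5.4 12
56 x -9.1 12.6 y -16.5 -3.7 15
62 x -7.8 12.0 y -16.7 -5.4 13
68 x -9.2 11.4 y -18.7 -6.6 12
74 x -13.9 16.0 y -21.1 -5.5 11
80 x -15.8 15.2 y -21.2 6.0 28
scene 34
8 x -16.6 2.0 y -14.1 2.9 2
32 x 3.8 5.9 y 6.3 6.5 2
38 x -4.7 -1.4 y 6.1 8.0 2
50 x -9.2 -0.1 y 1.2 9.2 4
56 x -5.7 3.9 y 7.1 9.4 4
74 x -14.6 3.2 y -16.8 13.3 7
80 x -15.8 -3.4 y -16.6 14.1 10
tcp deck [-11.7  -3.5  90.4]
```

>>> {"name": "send_rows", "arguments": {"targets": [0,-0.0013,-0.0003,0.0051,0,0,-0.0038,-0.0005,0.0094,0,0,-0.0063,-0.0008,0.0138,0,0,-0.0088,-0.001,0.018,0,0,-0.0114,-0.0012,0.0224,0,0,-0.0139,-0.0013,0.0267,0,0,-0.0139,-0.0013,0.0267,0,0,-0.0139,-0.0013,0.0267,0]}}

```text
t: 12.7
position: [514.7, 64.2, 165.0]
ee_rot: [-0.002, 0.049, 0.998, 0.027]
contact_force: [0.1, 1.2, -3.3]
finger_gap: 19.3
finger_force: 60.2
```

>>> {"name": "send_rows", "arguments": {"targets": [0,-0.0025,0,0.0043,0,0,-0.005,0,0.0086,0,0,-0.0076,0,0.013,0,0,-0.0101,0,0.0173,0,0,-0.0126,0,0.0216,0,0,-0.0126,0,0.0216,0,0,-0.0126,0,0.0216,0,0,-0.0126,0,0.0216,0]}}

```text
t: 13.5
position: [527.7, 63.9, 143.3]
ee_rot: [-0.001, 0.049, 0.998, 0.026]
contact_force: [5.3, 0.7, -2.3]
finger_gap: 19.1
finger_force: 60.4
```

>>> {"name": "send_rows", "arguments": {"targets": [0,-0.0015,0,0.0026,0,0,-0.003,0,0.0052,0,0,-0.0045,0,0.0078,0,0,-0.006,0,0.0104,0,0,-0.006,0,0.0104,0,0,-0.006,0,0.0104,0,0,-0.006,0,0.0104,0,0,-0.006,0,0.0104,0]}}

```text
t: 14.3
position: [534.2, 64.9, 133.3]
ee_rot: [-0.001, 0.048, 0.998, 0.027]
contact_force: [6.7, 5.8, 0.6]
finger_gap: 19.1
finger_force: 60.7
```

```bash
cat > look.py <<'E'
from deck import *
s=state(); T=tool(s); p=s['position']; print(s['t'],p,s['contact_force'].round(1),s['torque'].round(2))
for nm in ('side','scene'):
    c=camera(nm); np.savez(nm+'7.npz',**c); P=cloud(c); q=(P-H)@F
    m=(abs(q[...,0])<30)&(abs(q[...,1])<26)&(q[...,2]>2)&(q[...,2]<44)&(c['depth']>0); q=q[m]; print(nm,m.sum())
    for z in range(3,44,3):
        i=abs(q[:,2]-z)<1.5
        if i.sum()>1: print(z,'x',q[i][:,0].min().round(1),q[i][:,0].max().round(1),'y',q[i][:,1].min().round(1),q[i][:,1].max().round(1),i.sum())
print('tcp deck',((p-H)@F).round(1))
E
python3 look.py
```

```text
14.3 [534.17258582  64.89688406 133.2860214 ] [6.7 5.8 0.6] [ 1.62 -1.5   0.16]
side 121
3 x -23.1 29.2 y -24.9 25.3 23
6 x -5.9 12.1 y -16.0 -8.7 3
9 x -15.9 14.6 y -17.2 -4.8 14
12 x -12.4 16.1 y -19.4 8.3 22
15 x -14.0 8.9 y -13.4 3.4 7
18 x -2.0 8.1 y -12.6 -9.5 3
21 x -5.1 8.2 y -17.4 2.6 4
24 x 3.9 8.4 y -13.1 -7.0 3
27 x -6.3 5.2 y -23.3 -11.7 4
30 x -20.2 8.1 y -24.3 11.1 10
33 x -18.5 -0.3 y -25.0 -15.7 9
36 x -17.4 6.3 y -25.3 6.2 6
39 x -11.6 7.7 y -25.1 -20.3 5
42 x -12.9 9.2 y -25.2 -18.3 8
scene 93
3 x -27.9 19.9 y -18.7 25.9 24
6 x -21.1 -1.9 y -18.7 22.7 6
9 x -16.8 0.8 y -8.9 15.8 8
12 x -15.6 -5.8 y -1.1 16.1 2
27 x -16.3 -12.0 y -5.7 14.9 2
30 x -18.9 -11.7 y -22.3 10.7 5
33 x -20.9 2.3 y -15.1 21.4 9
36 x -18.0 4.1 y -21.7 21.7 10
39 x -17.9 -10.8 y -24.4 20.9 10
42 x -15.2 11.4 y -24.7 20.8 15
tcp deck [-13.1  -0.7  22.7]
```

>>> {"name": "send_rows", "arguments": {"targets": [0,-0.0013,0.0005,0.0022,0,0,-0.0026,0.001,0.0044,0,0,-0.004,0.001,0.0069,0,0,-0.004,0.001,0.0069,0,0,-0.0045,0.001,0.0078,0,0,-0.0045,0.001,0.0078,0,0,-0.0045,0.001,0.0078,0,0,-0.0045,0.001,0.0078,0]}}

```text
t: 15.2
position: [537.5, 65.8, 128.6]
ee_rot: [-0.001, 0.049, 0.998, 0.027]
contact_force: [-25.5, 2.6, 61.6]
finger_gap: 19.0
finger_force: 69.4
```

```bash
python3 look.py | head -14
python3 - <<'E'
from deck import *
# plate edges: rows of upper plate points
for nm in ('scene7',):
    c=dict(np.load(nm+'.npz')); q=(cloud(c)-H)@F
    m=(abs(q[...,2]-0)<2.5)&(abs(q[...,0])<33)&(abs(q[...,1])<80); print(nm,m.sum(),np.percentile(q[m][:,1],[0,1,99,100]).round(1),q[m][:,2].mean())
E
```

```text
15.2 [537.48563037  65.78148772 128.60025647] [-25.5   2.6  61.6] [0.8  5.05 0.09]
side 123
3 x -28.0 29.6 y -25.5 10.3 24
6 x -17.1 15.2 y -19.3 10.1 21
9 x -4.6 13.1 y -12.2 7.3 10
12 x 4.8 8.2 y -10.6 -5.5 3
15 x -1.3 8.8 y -11.8 4.1 4
18 x -6.5 8.9 y -18.8 -5.0 5
21 x -11.2 8.2 y -19.9 2.9 5
24 x -19.3 8.3 y -24.0 10.3 8
27 x -17.6 4.8 y -23.4 10.9 7
30 x -17.2 6.4 y -25.8 -15.5 9
33 x -9.1 8.3 y -25.3 -18.8 6
36 x -13.9 9.9 y -25.0 -14.3 8
scene7 350 [-51.9 -50.9  52.5  52.7] -0.10216750728332875
```

>>> {"name": "send_rows", "arguments": {"targets": [0,0.001,0,-0.0018,0,0.5,0.001,0,-0.0018,0,0.5,0.001,0,-0.0018,0,0.5,0.001,0,-0.0018,0,0.5,0.001,0,-0.0018,0,0.5,0.001,0,-0.02,0,0.5,0.001,0,-0.06,0,0.5,0.001,0,-0.09,0]}}

```text
t: 16.1
position: [536.6, 60.3, 216.6]
ee_rot: [-0.002, 0.049, 0.998, 0.027]
contact_force: [1.1, 0.0, -0.9]
finger_gap: 42.7
finger_force: 0.0
```

```bash
python3 look.py
```

```text
16.1 [536.63936215  60.28070964 216.5975859 ] [ 1.1  0.  -0.9] [-0.05 -0.06  0.01]
side 131
3 x -29.8 29.0 y -25.6 21.0 27
6 x -17.4 15.8 y -17.3 12.0 24
9 x -11.2 11.9 y -15.3 5.1 5
12 x -8.6 9.0 y -12.9 -1.3 8
15 x -10.6 8.7 y -12.2 4.7 9
18 x -8.9 7.8 y -12.6 -8.1 4
21 x -7.7 8.0 y -13.3 3.8 6
24 x -9.8 8.3 y -12.7 -6.5 7
27 x -10.5 5.3 y -12.0 -9.6 6
30 x -8.8 8.9 y -12.5 3.0 9
33 x -11.4 8.2 y -13.1 2.5 8
36 x -5.4 7.3 y -13.3 5.2 5
39 x -11.2 7.2 y -12.8 -5.1 7
42 x -11.7 7.2 y -13.3 -8.8 6
scene 110
3 x -29.4 27.4 y -25.5 26.0 46
6 x -14.1 13.1 y -7.8 16.2 16
9 x -17.1 14.5 y -1.8 14.9 11
12 x -9.1 3.2 y 8.8 10.9 4
18 x -11.4 5.2 y -7.5 9.6 5
21 x -10.8 7.1 y 2.0 11.0 4
24 x -5.7 -1.8 y 9.7 10.6 2
27 x -9.9 5.4 y 8.2 9.5 4
30 x -11.4 -10.9 y -2.2 6.8 2
33 x -1.7 7.0 y 8.7 9.4 2
36 x -11.8 0.1 y -6.6 10.3 4
39 x -11.4 2.3 y -2.9 9.7 5
42 x -11.3 -1.5 y -8.7 8.3 4
tcp deck [31.1 -5.  93.4]
```

The pin stands square with its shoulder top at about z=5 mm and the plates centred (±52), so it's seated. Now the plunger.

>>> {"name": "send_rows", "arguments": {"targets": [0,0.0035,0.035,0,0,0,0.0035,0.075,0,0,0,0.0035,0.104,0.005,0,0,0.0035,0.104,0.03,0,0,0.0035,0.104,0.055,0,0,0.0035,0.104,0.0779,0,0,0.0035,0.104,0.0779,0,0,0.0035,0.104,0.0779,0]}}

```text
t: 17.0
position: [543.1, 168.1, 142.9]
ee_rot: [-0.002, 0.049, 0.998, 0.026]
contact_force: [-0.9, -0.2, -0.7]
finger_gap: 0.1
finger_force: 0.0
```

Run:
```python
from deck import *
s=state(); T=tool(s); p=s['position']; print(s['t'],p,s['contact_force'].round(1),s['finger_gap'])
print('tcp deck',((p-H)@F).round(1))
for nm in ('side','scene'):
    c=camera(nm); np.savez(nm+'8.npz',**c); q=(cloud(c)-H)@F
    m=(abs(q[...,0])<35)&(abs(q[...,1]-105)<30)&(abs(q[...,2]-16)<3)&(c['depth']>0)&(c['image'].max(2)<90)
    Q=q[m]; print(nm,m.sum(),Q.min(0).round(1),Q.max(0).round(1),np.median(Q,0).round(1))
print('per mm -n:',(T.T@-n).round(3))
```

```text
17.0 [543.13270245 168.13481563 142.88237625] [-0.9 -0.2 -0.7] 0.14951488312578526
tcp deck [ -9.  103.   31.4]
side 35 [-11.6  89.4  13.3] [ 13.3 115.6  18. ] [  1.1 102.3  16.2]
scene 27 [-12.8 106.2  13. ] [ 12.3 118.6  19. ] [ -2.8 113.8  15. ]
per mm -n: [-0.506 -0.044  0.861]
```

>>> {"name": "send_rows", "arguments": {"targets": [0,-0.004,-0.0004,0.0069,0,0,-0.006,-0.0006,0.0103,0,0,-0.0081,-0.0007,0.0138,0,0,-0.0101,-0.0009,0.0172,0,0,-0.0121,-0.0011,0.0207,0,0,-0.0121,-0.0011,0.0207,0,0,-0.0121,-0.0011,0.0207,0,0,-0.0121,-0.0011,0.0207,0]}}

```text
t: 17.9
position: [555.2, 167.0, 122.0]
ee_rot: [-0.002, 0.049, 0.998, 0.027]
contact_force: [-0.3, -0.1, -0.1]
finger_gap: 0.2
finger_force: 0.0
```

>>> {"name": "send_rows", "arguments": {"targets": [0,-0.0005,0,0.0009,0,0,-0.001,0,0.0017,0,0,-0.0015,-0.0001,0.0026,0,0,-0.002,-0.0001,0.0034,0,0,-0.002,-0.0001,0.0034,0,0,-0.002,-0.0001,0.0034,0,0,-0.002,-0.0001,0.0034,0,0,-0.002,-0.0001,0.0034,0]}}

```text
t: 18.7
position: [556.8, 167.0, 119.4]
ee_rot: [-0.002, 0.049, 0.998, 0.027]
contact_force: [-10.6, -2.4, 15.4]
finger_gap: -0.0
finger_force: 9.5
```

>>> {"name": "send_rows", "arguments": {"targets": [0,-0.0005,0,0.0009,0,0,-0.0008,0,0.0013,0,0,-0.0008,0,0.0013,0,0,-0.0008,0,0.0013,0,0,-0.0008,0,0.0013,0,0,-0.0008,0,0.0013,0,0,-0.0008,0,0.0013,0,0,-0.0008,0,0.0013,0]}}

```text
t: 19.5
position: [557.1, 167.0, 119.0]
ee_rot: [-0.002, 0.049, 0.998, 0.027]
contact_force: [-20.2, -4.1, 33.6]
finger_gap: 0.1
finger_force: 19.7
```

>>> {"name": "send_rows", "arguments": {"targets": [0,0.004,0,-0.007,0,0,0.015,0,-0.03,0,0,0.02,0,-0.07,0,0,0.02,0,-0.1,0,0,0.05,0,-0.13,0,0,0.09,0,-0.13,0,0,0.12,0,-0.13,0,0,0.12,0,-0.13,0]}}

```text
t: 20.3
position: [436.3, 171.9, 248.6]
ee_rot: [-0.001, 0.048, 0.998, 0.027]
contact_force: [1.4, 0.7, 0.7]
finger_gap: -0.1
finger_force: 0.0
```

Run:
```python
from deck import *
s=state(); print(s['t'],s['position'],s['contact_force'].round(1))
out=[]
for nm in ('side','scene'):
    c=camera(nm); q=(cloud(c)-H)@F
    m=(abs(q[...,0])<14)&(abs(q[...,1]-104)<14)&(c['depth']>0)&(c['image'].max(2)<90)
    print(nm,'plunger',m.sum(),np.percentile(q[m][:,2],[5,25,50,75,95]).round(1))
    m=(abs(q[...,0])<18)&(abs(q[...,1]+1)<18)&(q[...,2]>2.5)&(q[...,2]<9); print('shoulder z',m.sum(),np.percentile(q[m][:,2],[10,50,90]).round(1))
    m=(abs(q[...,0])<14)&(abs(q[...,1]+1)<14)&(q[...,2]>30); print('grip top',np.percentile(q[m][:,2],[50,95,99]).round(1))
    m=(abs(q[...,2])<2.5)&(abs(q[...,0])<33)&(abs(q[...,1])<80); print('plate y',np.percentile(q[m][:,1],[0,1,99,100]).round(1),q[m][:,2].mean().round(2))
    u,v=(320,150) if nm=='side' else (220,140)
    out.append(cv2.resize(c['image'][v:v+100,u:u+110],None,fx=3.6,fy=3.6,interpolation=cv2.INTER_CUBIC))
save('fin',np.hstack(out))
```

```text
20.3 [436.26153576 171.94671474 248.6490673 ] [1.4 0.7 0.7]
side plunger 72 [-12.3  -5.1   0.6   2.8 277.2]
shoulder z 37 [4.1 5.8 8.2]
grip top [43.9 49.2 49.8]
plate y [-58.  -54.2  50.7  53.5] 0.55
scene plunger 410 [ -1.2 265.2 311.  327.  342.4]
shoulder z 19 [2.8 5.4 7.4]
grip top [752.9 761.2 763.2]
plate y [-53.5 -51.3  40.3  50.2] -0.06
```

View pics/fin.png

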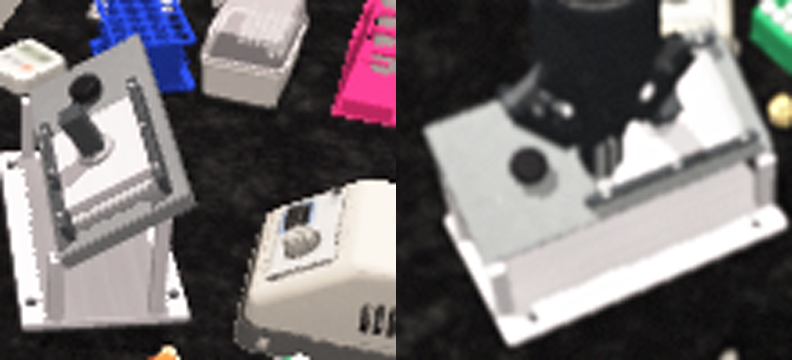

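The plunger is down with its head at z≈1, and the pin is standing with its shoulder top at z≈5.4. A gentle press on the pin's head will confirm the seat.

>>> {"name": "send_rows", "arguments": {"targets": [0,-0.03,-0.033,0.005,0,0,-0.06,-0.066,0.01,0,0,-0.0905,-0.1,0.013,0,0,-0.0905,-0.1014,0.013,0,0,-0.0905,-0.1014,0.04,0,0,-0.0905,-0.1014,0.074,0,0,-0.0905,-0.1014,0.074,0,0,-0.0905,-0.1014,0.074,0]}}

```text
t: 21.2
position: [519.0, 66.0, 168.4]
ee_rot: [-0.002, 0.049, 0.998, 0.027]
contact_force: [0.4, 0.2, 0.9]
finger_gap: -0.2
finger_force: 0.0
```

>>> {"name": "send_rows", "arguments": {"targets": [0,-0.0025,-0.0002,0.0043,0,0,-0.004,-0.0003,0.0065,0,0,-0.0045,-0.0003,0.0078,0,0,-0.005,-0.0004,0.0086,0,0,-0.005,-0.0004,0.0086,0,0,-0.005,-0.0004,0.0086,0,0,-0.005,-0.0004,0.0086,0,0,-0.005,-0.0004,0.0086,0]}}

```text
t: 22.0
position: [524.1, 65.9, 160.3]
ee_rot: [-0.001, 0.049, 0.998, 0.027]
contact_force: [-2.8, 1.0, 7.4]
finger_gap: -0.0
finger_force: 4.0
```

>>> {"name": "send_rows", "arguments": {"targets": [0,-0.0005,0,0.0009,0,0,-0.001,-0.0001,0.0017,0,0,-0.001,-0.0001,0.0017,0,0,-0.001,-0.0001,0.0017,0,0,-0.001,-0.0001,0.0017,0,0,-0.001,-0.0001,0.0017,0,0,-0.001,-0.0001,0.0017,0,0,-0.001,-0.0001,0.0017,0]}}

```text
t: 22.8
position: [525.1, 66.3, 159.9]
ee_rot: [-0.001, 0.048, 0.998, 0.028]
contact_force: [-12.5, 3.8, 27.9]
finger_gap: -0.4
finger_force: 14.9
```

>>> {"name": "send_rows", "arguments": {"targets": [0,0.003,0,-0.006,0,0,0.015,0,-0.03,0,0,0.02,0,-0.07,0,0,0.06,0,-0.08,0,0,0.1,0,-0.08,0,0,0.14,0,-0.08,0,0,0.14,0,-0.08,0,0,0.14,0,-0.08,0]}}

```text
t: 23.6
position: [385.4, 75.0, 239.1]
ee_rot: [-0.001, 0.048, 0.998, 0.027]
contact_force: [0.5, -0.3, 0.4]
finger_gap: -0.2
finger_force: 0.0
```

Run:
```python
from deck import *
s=state(); print(s['t'],s['position'],s['contact_force'].round(1),s['qvel'].round(3))
c=camera('side'); q=(cloud(c)-H)@F
for nm,y,z0,z1 in (('shoulder',-1,2.5,9),('grip',-1,9,60),('plunger',104,-3,20)):
    m=(abs(q[...,0])<18)&(abs(q[...,1]-y)<18)&(q[...,2]>z0)&(q[...,2]<z1)&(c['depth']>0); print(nm,m.sum(),np.median(q[m],0).round(1),q[m].max(0).round(1))
print(close_job())
```

```text
23.6 [385.40323554  75.01139696 239.13867215] [ 0.5 -0.3  0.4] [-0.008  0.039  0.029 -0.004 -0.    -0.003]
shoulder 39 [ 5.  -9.2  5.6] [17.7  8.8  7.8]
grip 114 [-0.  -9.3 33.7] [ 8.7  8.7 50.4]
plunger 40 [  1.5 101.6   1. ] [ 14.9 116.2   3.1]
the job is handed in; nothing more can be done
None
```

I handed the job in at about 24 s: by camera and force readings, the taper pin is seated square with its shoulder on the upper plate, that plate is back in line (the lower was not measured), the plunger is fully down, and the arm is clear.

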